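# Load a glaze-test ball under the kiln shelf and turn its witness tile

### The job

Finish loading this test-firing stack: roll the blue glazed ball along the lower shelf, without lifting it off, until it drops into the empty pocket ringed in blue under the upper shelf. Then draw the witness tile up out of its slot on the upper shelf, turn it end for end and put it back fully home in the same slot, upright, with its blue end at the front, towards the open apron of the lower shelf. Leave the terracotta ball and the two little cups as they are.

Things in the scene. Friction and masses are not known exactly. Their poses are not given: they have to be found in the camera images.
- stack: Fixed stack of two kiln shelves. Origin at table level midway between its two pockets; x runs from the open front apron (-x, robot side) to the back, y left, z up. Lower shelf: x -165 to +60, y +-108 mm, flat floor at z = 16, rim 6 mm thick standing 8 mm above the floor all round. Round pockets 28 mm across, 7 mm deep, at x = 0, y = +32 and -32.
- upper_edge (a point): Middle of the upper shelf's front edge, at its underside (stack x = -36, y = 0, z = 76 mm, so 60 mm above the lower floor). Axes as the stack. The upper shelf is 8 mm thick, runs 52 mm back from this edge, y +-110 mm, and covers the pockets; white round props of 16 mm diameter carry it at stack x = -26 and +6, y = +-92, and one at x = 46, y = 0 carries the back of the tile holder. The apron in front is open above.
- slot (a point): Centre of the bottom of the slot in the terracotta tile holder on the upper shelf (stack x = 23, y = 0, z = 88 mm). The holder is 72 by 28 mm (x, y), overhanging the back of the shelf, its top at z = 102. The slot runs along the stack's x, 59 mm long, 13 mm wide, 14 mm deep, open at the top. Axes as the stack.
- blue_ball_center (a point): Centre of the loose blue ball, 30 mm diameter, about 34 g, at first lying on the front apron 95 to 115 mm in front of the line of pockets (its axes turn with it). It rolls with noticeable resistance: pushed slowly it stops within about a centimetre once no longer pushed.
- empty_pocket (a point): Where the blue ball's centre comes to rest once it has dropped into the empty pocket (24 mm above the table, 7 mm lower than when it rolls on the shelf). This pocket, the left or the right one, is ringed by a thin painted blue circle of 37 mm diameter. Axes as the stack.
- clay_ball_center (a point): Centre of the terracotta ball, 30 mm diameter, seated in the other pocket; stays there.
- tile_center (a point): Centre of the witness tile, a flat tile standing on its long edge in the slot: 56 mm long (own x), 10 mm thick (own y), 46 mm tall (own z), about 55 g; half terracotta, half blue. Seated, its centre is 23 mm above the slot's bottom and its upper 32 mm stand clear of the holder. At first its blue end (own +x) points to the back of the stack (+x).
- tile_blue_end (a point): Middle of the face at the blue end of the tile, 28 mm from its centre.
- clay_cup: Little terracotta cup, 34 mm across, 45 mm tall, loose on the left end of the upper shelf at stack x = 0, y = +87 mm. Origin at the centre of its underside.
- blue_cup: Little blue cup, the same size, on the right end of the upper shelf at y = -87 mm.

How it is judged:
By the outcome, as a careful person would: the job done as asked, in the order asked, and still so for the second after the job is handed in, with the robot touching nothing.
It also fails if it takes over 64 s, if anything falls off the work surface, if the arm or the gripper's body presses on something with over 40 N, if the wrist force passes 120 N, or if a joint passes its speed limit or range.

### The arm

A 6-joint arm with a two-finger parallel gripper is mounted at the origin on the work surface. World frame = base frame: x ahead of the robot, y to its left, z up, the work surface at z = 0. Lengths are in m, angles in rad, forces in N, time in s.
With the tool pointing down it reaches from about 0.275 to 0.75 m from the base axis. Payload 10.2 kg.
Tool frame: the origin (TCP) lies on the centre line of the jaws, within the pads' length; the fingertips stand 11 mm ahead of it and the grasp point (between the pads) lies 8 mm behind it (nose_length is the distance from the TCP to the fingertips, in m); z points along the fingers, y is the direction in which the jaws open and shut (so a half turn about z gives the same grasp; the last joint's range is limited). The gripper opens to 88 mm and grips with 3 to 60 N. Pads are 18 mm wide; open, the fingers measure 123 mm over their backs; the gripper's body (75 mm by 187 mm) begins 45 mm behind the grasp point.
Start: joints at [0.883, 0.313, 1.498, -0, 1.331, -0.223], TCP at [0.235, 0.469, 0.25] pointing down, gripper open.
Joint ranges: [-2.94, 2.94], [-0.97, 2.17], [0.19, 2.56], [-1.23, 4.37], [0.02, 3.11], [-2.88, 2.88]. Speed limits (rad/s): [2.39, 2.39, 3.01, 3.14, 3.14, 3.14].

### API

Orientations are given as [roll, pitch, yaw] about the fixed x, y, z axes, in that order (R = Rz(yaw) Ry(pitch) Rx(roll)).
In Python, from rig import * gives the robot as it stands.
- The arm moves only by the tool step_arm, never from a script. Its argument "motion" is a list of rows, each a list of 3 entries, a list of its own where there are three numbers: the closure, from -1 (fully open) to 1 (shut), then the shift along the tool's x, y, z in mm, then the turn, a rotation vector about the tool's x, y, z in degrees. In form: [[fingers, [x, y, z], [wx, wy, wz]], ...]. A call has exactly 10 rows; each row shifts and turns the commanded pose from where the row before left it, along the tool's axes as they then stand; what a row does not reach is not made up. A row lasts 1/12 s, in which the tool goes at most 41.7 mm and 7.16 degrees, less where a joint would pass 70% of its speed; a pose out of reach is approached as far as the arm can. A call is refused whole if a number of a shift passes 41.7 or a number of a turn 7.16, either way. A call with a gripper value outside its range is refused whole. The fingers move at their own pace and stop on an object; the grip force is fixed at half the most. Time passes only in rows, so rows that do not move let the fingers close, or fill a call up. It gives the time, the measured TCP pose, the force and the opening at its end, in the units of the state.
- state(): the state, without advancing time (a new reading comes with each control period).
- grab_frame(name): name is "scene" or "top" or "wrist"; returns a dict with "color" (400x640x3 uint8, red, green, blue), "mtx" (3x3 intrinsics, pixels), "R" (3x3) and "t" (3): a world point X has camera coordinates R X + t. Camera axes: x right, y down, z forward; pixel columns grow to the right and rows downward; lengths in m; the calibration is good to about 2 mm. A picture is of the moment at which its call begins. There is no depth.
- finish_job(): hands the job in, once; it reports no verdict.
The state is a dict: "time": time; "qpos": joint angles; "qd": joint speeds; "joint_torque": joint torques, N m; "ee_pos": TCP position; "eef_rot": TCP orientation; "force": force on the tool from outside, world axes, zero at the start; "moment": the same for the moment, N m; "width": finger opening in m.
Only numpy, scipy, OpenCV 4.12 (cv2) and the standard library are available. Lean on these libraries where they do the work, as an engineer would, in place of code of your own. Each camera call takes 0.05 s, during which the arm holds its last target.

## Working session

There is one attempt and no reset: what is moved stays moved. The work goes in short steps, Python scripts to look and compute and a tool call to move; the robot and the scene stay as the last step left them, time stands still between calls to the robot, and variables do not carry over. Pictures are saved under pics/ and viewed, and the job is handed in when it is done.

Besides the shell and the picture viewer there is one more tool, called after ">>>" as a command line: name --argument value ..., lists and objects as JSON in quotes. step_arm: Moves the arm, as the interface text tells. Its arguments: {"type":"object","properties":{"motion":{"type":"array"}},"required":["motion"]}

```bash
ls; mkdir -p pics; python3 - <<'E'
from rig import *
import cv2
s=state();print(s)
for n in ["scene","top","wrist"]:
    f=grab_frame(n);cv2.imwrite(f"pics/{n}0.png",f["color"][:,:,::-1]);print(n,f["mtx"].tolist(),f["R"].round(4).tolist(),f["t"].round(4).tolist())
E
```

```text
pics
{'time': 0.0, 'qpos': array([ 8.82589441e-01,  3.13433985e-01,  1.49841976e+00, -1.69446758e-05,
        1.33096782e+00, -2.23387908e-01]), 'qd': array([-0.00075783,  0.00070232, -0.00202055, -0.00091021,  0.00163726,
        0.00194056]), 'joint_torque': array([-2.94329138e-04, -4.02214372e+01, -2.52266407e+01,  6.94599934e-02,
        3.53838969e-02, -8.68462780e-05]), 'ee_pos': array([0.23520143, 0.46911897, 0.24917577]), 'eef_rot': array([-3.14039063e+00, -2.56199965e-04,  2.67677756e+00]), 'force': array([ 0.37100177, -0.49665391, -0.14436735]), 'moment': array([ 0.01964135,  0.0051251 , -0.02080501]), 'width': 0.08830992156854858}
scene [[452.47542544275836, 0.0, 319.88129117776685], [0.0, 452.47542544275836, 195.738126073502], [0.0, 0.0, 1.0]] [[0.5545, 0.8322, -0.0043], [0.5944, -0.3997, -0.6978], [-0.5824, 0.3843, -0.7163]] [-0.3895, -0.2876, 1.0548]
top [[413.3437725515842, 0.0, 318.5870415177822], [0.0, 413.3437725515842, 195.45981818396334], [0.0, 0.0, 1.0]] [[-0.0199, -0.9992, 0.0349], [-0.9813, 0.0128, -0.1922], [0.1916, -0.038, -0.9807]] [0.0473, 0.6124, 0.6401]
wrist [[312.0618100600073, 0.0, 324.9535597330195], [0.0, 312.0618100600073, 199.58798401868677], [0.0, 0.0, 1.0]] [[0.4476, 0.8942, -0.0007], [0.8486, -0.4245, 0.3157], [0.282, -0.1419, -0.9489]] [-0.5257, -0.0447, 0.3913]
```

View pics/scene0.png

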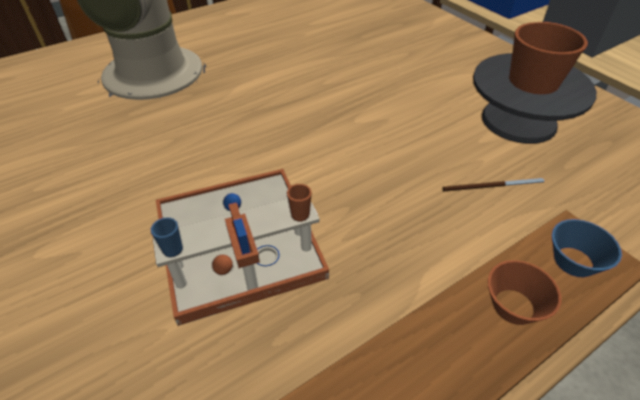

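View pics/top0.png

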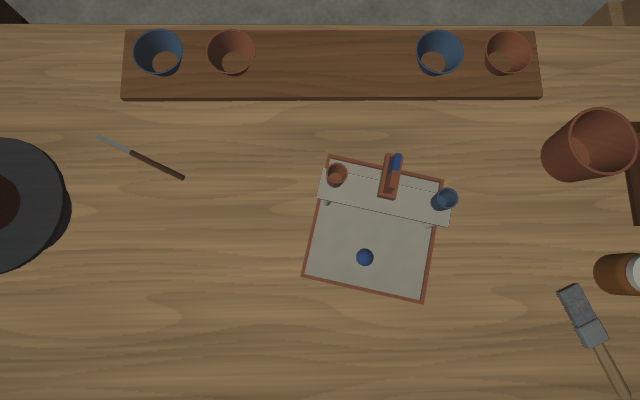

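View pics/wrist0.png

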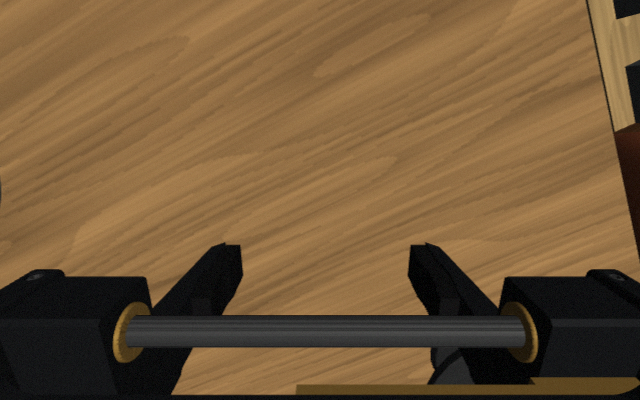

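```bash
cat > h.py <<'E'
from rig import *
import cv2, numpy as np
def ray(f,px):
    K,R,t=f["mtx"],np.array(f["R"]),np.array(f["t"])
    d=R.T@np.linalg.inv(K)@np.array([px[0],px[1],1.0]); return -R.T@t,d
def onz(f,px,z):
    o,d=ray(f,px); return o+d*(z-o[2])/d[2]
def proj(f,X):
    c=np.array(f["R"])@np.array(X)+np.array(f["t"]); p=f["mtx"]@c; return p[:2]/p[2]
def tri(f1,p1,f2,p2):
    o1,d1=ray(f1,p1);o2,d2=ray(f2,p2)
    s=np.linalg.lstsq(np.c_[d1,-d2],o2-o1,rcond=None)[0]
    a,b=o1+d1*s[0],o2+d2*s[1]; return (a+b)/2,np.linalg.norm(a-b)
def save(f,name,x0,y0,x1,y1,k):
    c=f["color"][y0:y1,x0:x1,::-1]; cv2.imwrite("pics/"+name,cv2.resize(c,None,fx=k,fy=k,interpolation=cv2.INTER_CUBIC))
E
python3 - <<'E'
from h import *
f=grab_frame("top");g=grab_frame("scene")
save(f,"topz.png",290,140,470,310,4)
save(g,"scz.png",140,160,340,330,4)
for n,F,b in(("top",f,(290,140,470,310)),("scene",g,(140,160,340,330))):
    hsv=cv2.cvtColor(F["color"],cv2.COLOR_RGB2HSV)
    m=cv2.inRange(hsv,(105,110,40),(125,255,255)); q=np.zeros_like(m);q[b[1]:b[3],b[0]:b[2]]=m[b[1]:b[3],b[0]:b[2]]
    N,_,st,ce=cv2.connectedComponentsWithStats(q)
    for i in range(1,N):
        if st[i,4]>20: print(n,st[i],ce[i].round(1))
E
```

```text
top [391 153  11  18 112] [396.2 161.4]
top [357 251  13  14 145] [362.9 257.7]
scene [224 194  16  15 131] [231.1 199.4]
scene [158 219  22  37 233] [168.3 234.8]
scene [234 220  15  33 246] [241.4 235.5]
scene [154 231   8  10  29] [157.8 234.7]
```

View pics/topz.png

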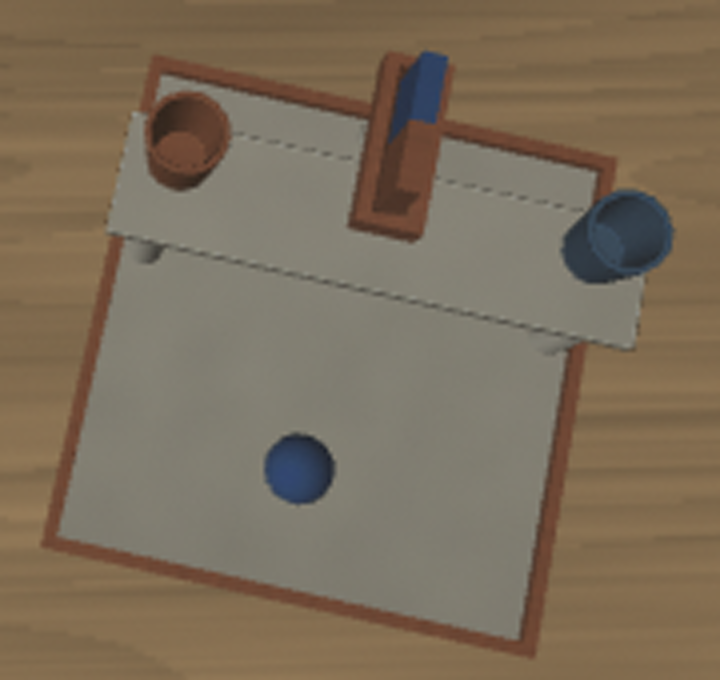

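View pics/scz.png

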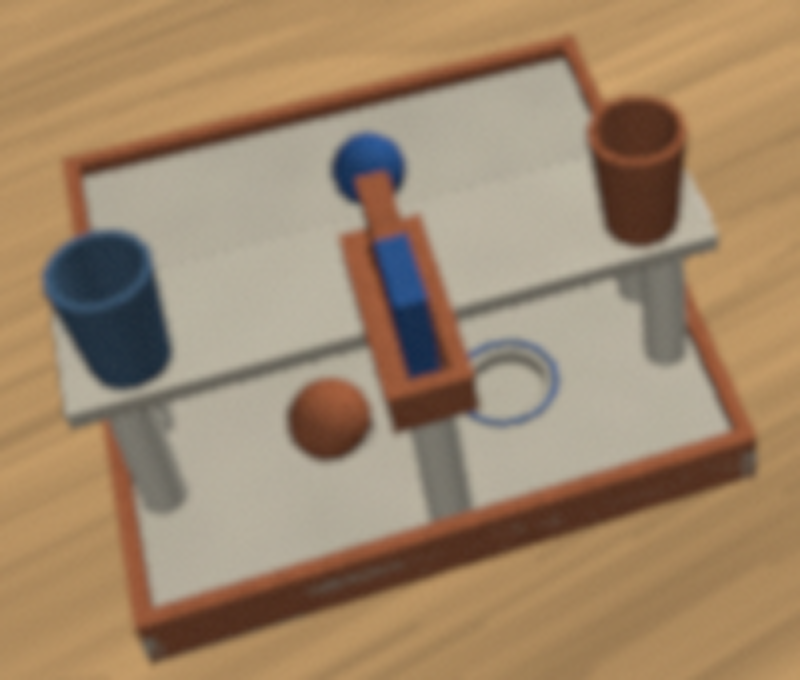

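```bash
cat >> h.py <<'E'
def fit(S,W):
    S=np.array(S,float);W=np.array(W)[:,:2];s0=S.mean(0);w0=W.mean(0)
    a=S-s0;b=W-w0; th=np.arctan2((a[:,0]*b[:,1]-a[:,1]*b[:,0]).sum(),(a*b).sum())
    R=np.array([[np.cos(th),-np.sin(th)],[np.sin(th),np.cos(th)]]);t=w0-R@s0
    return th,t,(S@R.T+t-W)
E
python3 - <<'E'
from h import *
f=grab_frame("top");g=grab_frame("scene")
T=lambda x,y:(290+(x+.5)/4-.5,140+(y+.5)/4-.5)
G=lambda x,y:(140+(x+.5)/4-.5,160+(y+.5)/4-.5)
c=[T(152,57),T(615,157),T(42,545),T(533,656)]
W=[onz(f,p,.024) for p in c]
for i,j in((0,1),(2,3),(0,2),(1,3)):print("len",np.linalg.norm(W[i]-W[j]))
S=[(.06,.108),(.06,-.108),(-.165,.108),(-.165,-.108)]
print("top rim",fit(S,W))
u=[onz(f,T(107,234),.084),onz(f,T(634,349),.084)]
print("upper",fit([(-.036,.11),(-.036,-.11)],u))
# scene: rim top corners
c=[G(148,615),G(752,437),G(66,160),G(575,40)]
W2=[onz(g,p,.024) for p in c]
print("scene rim",fit([(.06,-.108),(.06,.108),(-.165,-.108),(-.165,.108)],W2))
print("ring",onz(g,G(509,382),.016))
u=[onz(g,G(70,415),.084),onz(g,G(717,240),.084)]
print("upper back",fit([(.016,-.11),(.016,.11)],u))
# ball
print("ball top",onz(f,(363.7,257.2),.031),"scene",onz(g,G(369,168),.031))
# holder top corners scene z=.102
c=[G(345,237),G(418,217),G(473,383),G(396,408)]
print("holder",fit([(-.013,-.014),(-.013,.014),(.059,.014),(.059,-.014)],[onz(g,p,.102) for p in c]))
E
```

```text
len 0.21426341292890314
len 0.21440321549686522
len 0.2223291030447413
len 0.22391949813124715
top rim (np.float64(-0.2356386977859199), array([ 0.61453789, -0.07241851]), array([[ 0.00167656,  0.00063612],
       [ 0.00021299, -0.00080125],
       [-0.00100287,  0.0009179 ],
       [-0.00088668, -0.00075277]]))
upper (np.float64(-0.2319737384435141), array([ 0.61363713, -0.07280597]), array([[ 0.00015136,  0.00064073],
       [-0.00015136, -0.00064073]]))
scene rim (np.float64(-0.24147617403253865), array([ 0.61470085, -0.07173461]), array([[ 0.00219344, -0.00472517],
       [ 0.00192201,  0.00185904],
       [-0.00129273,  0.0005468 ],
       [-0.00282271,  0.00231933]]))
ring [ 0.62237337 -0.04027443  0.016     ]
upper back (np.float64(-0.24615897813497792), array([ 0.61515471, -0.07252505]), array([[-0.00033767, -0.00134396],
       [ 0.00033767,  0.00134396]]))
ball top [ 0.50958021 -0.0391183   0.031     ] scene [ 0.50927502 -0.03962866  0.031     ]
holder (np.float64(-0.23358786787239194), array([ 0.61659114, -0.07269692]), array([[ 3.23124262e-04, -1.82220923e-03],
       [ 1.28128164e-03,  1.20593418e-03],
       [ 6.69017771e-05,  1.92559560e-03],
       [-1.67130768e-03, -1.30932055e-03]]))
```

>>> step_arm --motion '[[-1, [0, 0, 0], [0, 0, -6.4]], [-1, [0, 0, 0], [0, 0, -6.4]], [-1, [0, 0, 0], [0, 0, -6.4]], [-1, [0, 0, 0], [0, 0, -6.4]], [0.2, [-16.6, -33.6, 3], [0, 0, 0]], [0.545, [-16.6, -33.6, 3], [0, 0, 0]], [0.545, [-16.6, -33.6, 3], [0, 0, 0]], [0.545, [-16.6, -33.6, 3], [0, 0, 0]], [0.545, [-16.6, -33.6, 3], [0, 0, 0]], [0.545, [-16.6, -33.6, 3], [0, 0, 0]]]'

```text
time: 1.18
ee_pos: [0.3316, 0.2643, 0.2317]
eef_rot: [3.141, 0.0, 3.124]
force: [1.3, 0.1, -0.1]
width: 0.0501
```

>>> step_arm --motion '[[0.545, [-16.6, -33.6, 3], [0, 0, 0]], [0.545, [-16.6, -33.6, 3], [0, 0, 0]], [0.545, [-16.6, -33.6, 3], [0, 0, 0]], [0.545, [-16.6, -33.6, 3], [0, 0, 0]], [0.545, [-16.6, -33.6, 3], [0, 0, 0]], [0.545, [-16.6, -33.6, 3], [0, 0, 0]], [0.545, [-16.6, -33.6, 3], [0, 0, 0]], [0.545, [-16.6, -33.6, 3], [0, 0, 0]], [0.545, [-16.6, -33.6, 3], [0, 0, 0]], [0.545, [0, 0, 0], [0, 0, 0]]]'

```text
time: 2.02
ee_pos: [0.4769, -0.0439, 0.204]
eef_rot: [-3.14, 0.0, 3.119]
force: [0.3, 0.7, -0.4]
width: 0.0204
```

>>> step_arm --motion '[[0.545, [0, 0, 0], [0, -6, 0]], [0.545, [0, 0, 0], [0, -6, 0]], [0.545, [0, 0, 0], [0, -6, 0]], [0.545, [0, 0, 0], [0, -6, 0]], [0.545, [0, 0, 0], [0, -6, 0]], [0.545, [0, 0, 0], [0, -5, 0]], [0.545, [0, 0, 0], [0, -5, 0]], [0.545, [0, 0, 0], [0, 0, 0]], [0.545, [0, 0, 0], [0, 0, 0]], [0.545, [0, 0, 0], [0, 0, 0]]]'

```text
time: 2.85
ee_pos: [0.4759, -0.0386, 0.2052]
eef_rot: [3.14, 0.682, 3.125]
force: [-0.1, 0.2, 0.0]
width: 0.0201
```

```bash
cat >> h.py <<'E'
from scipy.spatial.transform import Rotation as Ro
def delta(target):
    s=state();R=Ro.from_euler('xyz',s['eef_rot']).as_matrix()
    return (R.T@(np.array(target)-s['ee_pos'])*1000).round(1)
def show():
    s=state();R=Ro.from_euler('xyz',s['eef_rot']).as_matrix()
    print(round(s['time'],2),s['ee_pos'].round(4),"width",round(s['width'],4),"F",s['force'].round(1),"q",s['qpos'].round(2));print("toolaxes cols",R.round(3).tolist())
E
python3 - <<'E'
from h import *
show();print(delta([.4755,-.0388,.0339]))
g=grab_frame("scene");save(g,"sc1.png",100,0,400,330,2)
E
```

```text
2.85 [ 0.4759 -0.0386  0.2052] width 0.0201 F [-0.1  0.2  0. ] q [-0.47 -0.01  2.16  0.69  0.45 -2.57]
toolaxes cols [[-0.776, 0.016, 0.63], [0.013, 1.0, -0.009], [-0.631, 0.002, -0.776]]
[108.3  -0.5 132.7]
```

View pics/sc1.png

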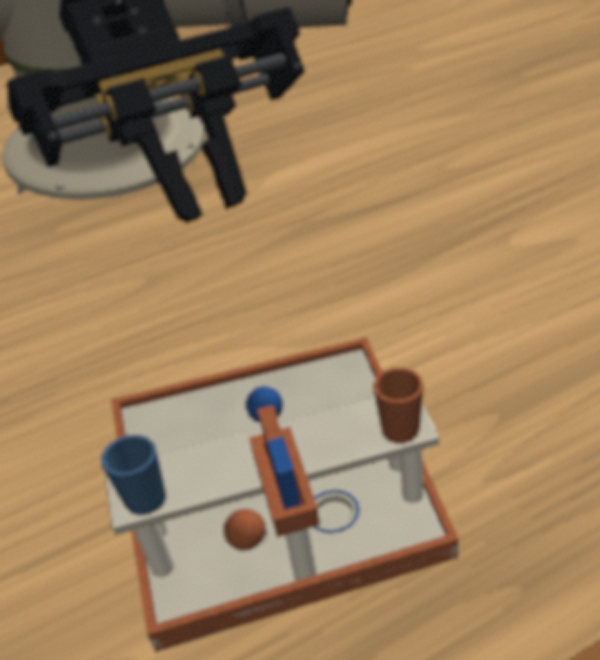

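>>> step_arm --motion '[[0.545, [0, 0, 0], [0, 6, 0]], [0.545, [0, 0, 0], [0, 6, 0]], [0.545, [0, 0, 0], [0, 6, 0]], [0.545, [0, 0, 0], [0, 6, 0]], [0.545, [0, 0, 0], [0, 5, 0]], [0.545, [0, 0, 20], [0, 0, 0]], [0.545, [0, 0, 20], [0, 0, 0]], [0.545, [0, 0, 20], [0, 0, 0]], [0.545, [0, 0, 20], [0, 0, 0]], [0.545, [0, 0, 0], [0, 0, 0]]]'

```text
time: 3.73
ee_pos: [0.4915, -0.0372, 0.1235]
eef_rot: [3.136, 0.198, 3.128]
force: [-0.5, 0.1, -0.4]
width: 0.02
```

```bash
python3 - <<'E'
from h import *
show();print(delta([.480,-.0388,.0318]))
E
```

```text
3.73 [ 0.4915 -0.0372  0.1235] width 0.02 F [-0.5  0.1 -0.4] q [-0.35  0.3   1.89  0.1   0.76 -1.97]
toolaxes cols [[-0.98, 0.013, 0.197], [0.014, 1.0, 0.002], [-0.197, 0.005, -0.98]]
[29.3 -2.2 87.6]
```

>>> step_arm --motion '[[0.545, [15, -1, 0], [0, 0, 0]], [0.545, [14.3, -1.2, 0], [0, 0, 0]], [0.545, [0, 0, 15], [0, 0, 0]], [0.545, [0, 0, 15], [0, 0, 0]], [0.545, [0, 0, 15], [0, 0, 0]], [0.545, [0, 0, 15], [0, 0, 0]], [0.545, [0, 0, 12], [0, 0, 0]], [0.545, [0, 0, 8], [0, 0, 0]], [0.545, [0, 0, 0], [0, 0, 0]], [0.545, [0, 0, 0], [0, 0, 0]]]'

```text
time: 4.57
ee_pos: [0.4801, -0.0391, 0.0426]
eef_rot: [3.137, 0.205, 3.129]
force: [0.0, -0.7, 0.7]
width: 0.0202
```

```bash
python3 - <<'E'
from h import *
show();print(delta([.480,-.0388,.0318]))
f=grab_frame("top");save(f,"t2.png",290,140,470,310,4)
f=grab_frame("wrist");save(f,"w2.png",0,0,640,400,1)
E
```

```text
4.57 [ 0.4801 -0.0391  0.0426] width 0.0202 F [ 0.  -0.7  0.7] q [-0.36  0.44  1.99  0.15  0.53 -2.04]
toolaxes cols [[-0.979, 0.012, 0.203], [0.013, 1.0, 0.002], [-0.203, 0.005, -0.979]]
[ 2.3  0.2 10.6]
```

View pics/t2.png

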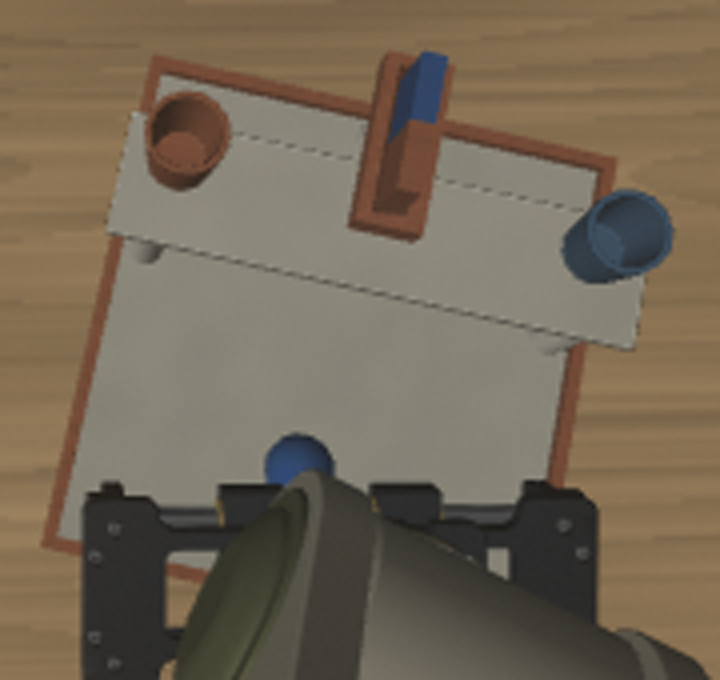

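View pics/w2.png

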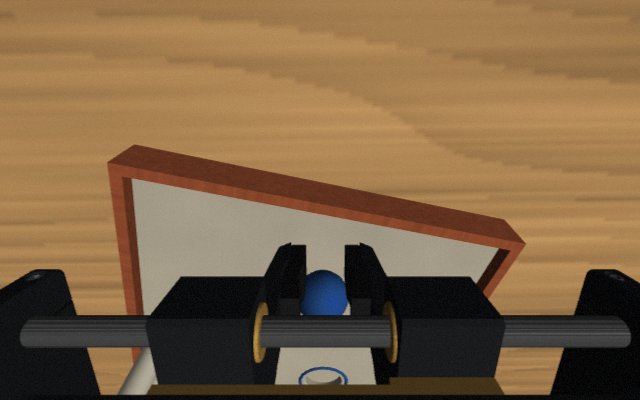

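>>> step_arm --motion '[[0.545, [1, 0, 5], [0, 0, 0]], [0.545, [1, 0, 5.5], [0, 0, 0]], [0.545, [0, 0, 0], [0, 0, 0]], [0.545, [-4.9, 0, 1], [0, 0, 0]], [0.545, [-4.9, 0, 1], [0, 0, 0]], [0.545, [-4.9, 0, 1], [0, 0, 0]], [0.545, [-4.9, 0, 1], [0, 0, 0]], [0.545, [-4.9, 0, 1], [0, 0, 0]], [0.545, [-4.9, 0, 1], [0, 0, 0]], [0.545, [-4.9, 0, 1], [0, 0, 0]]]'

```text
time: 5.5
ee_pos: [0.5155, -0.0393, 0.0315]
eef_rot: [3.136, 0.205, 3.128]
force: [-1.0, -0.2, -0.9]
width: 0.0201
```

```bash
python3 - <<'E'
from h import *
show()
f=grab_frame("top");save(f,"t3.png",290,140,470,310,4)
f=grab_frame("wrist");save(f,"w3.png",0,0,640,400,1)
E
```

```text
5.5 [ 0.5155 -0.0393  0.0315] width 0.0201 F [-1.  -0.2 -0.9] q [-0.34  0.51  1.89  0.13  0.55 -2.  ]
toolaxes cols [[-0.979, 0.012, 0.203], [0.013, 1.0, 0.002], [-0.203, 0.005, -0.979]]
```

View pics/w3.png

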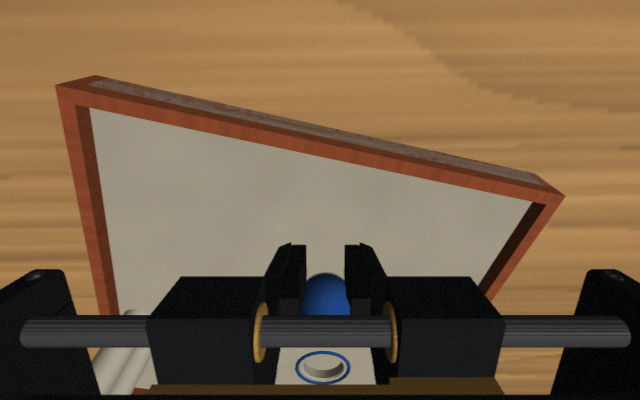

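>>> step_arm --motion '[[0.545, [4, 0, -0.8], [0, 0, 0]], [0.545, [4, 0, -0.8], [0, 0, 0]], [0.545, [0, 0, 0], [1.27, 0, 6.1]], [0.545, [0, 0, 0], [1.27, 0, 6.1]], [0.545, [0, 0, 0], [0, 0, 0]], [0.545, [0, 5.5, 0], [0, 0, 0]], [0.545, [0, 0, 0], [0, 0, 0]], [0.545, [0, 0, 0], [0, 0, 0]], [0.545, [0, 0, 0], [0, 0, 0]], [0.545, [0, 0, 0], [0, 0, 0]]]'

```text
time: 6.43
ee_pos: [0.5079, -0.034, 0.0314]
eef_rot: [3.137, 0.203, 2.912]
force: [-0.3, 0.5, -0.4]
width: 0.0201
```

```bash
python3 - <<'E'
from h import *
show();print(delta([.5109,-.0338,.0322]))
f=grab_frame("top");save(f,"t4.png",290,140,470,310,4)
f=grab_frame("wrist");save(f,"w4.png",0,0,640,400,1)
E
```

```text
6.43 [ 0.5079 -0.034   0.0314] width 0.0201 F [-0.3  0.5 -0.4] q [-0.31  0.5   1.91  0.04  0.53 -1.68]
toolaxes cols [[-0.954, 0.227, 0.198], [0.223, 0.974, -0.041], [-0.202, 0.005, -0.979]]
[-2.9  0.8 -0.2]
```

View pics/w4.png

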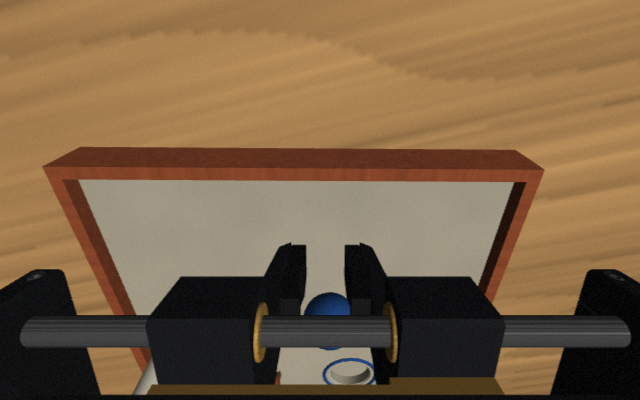

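View pics/t4.png

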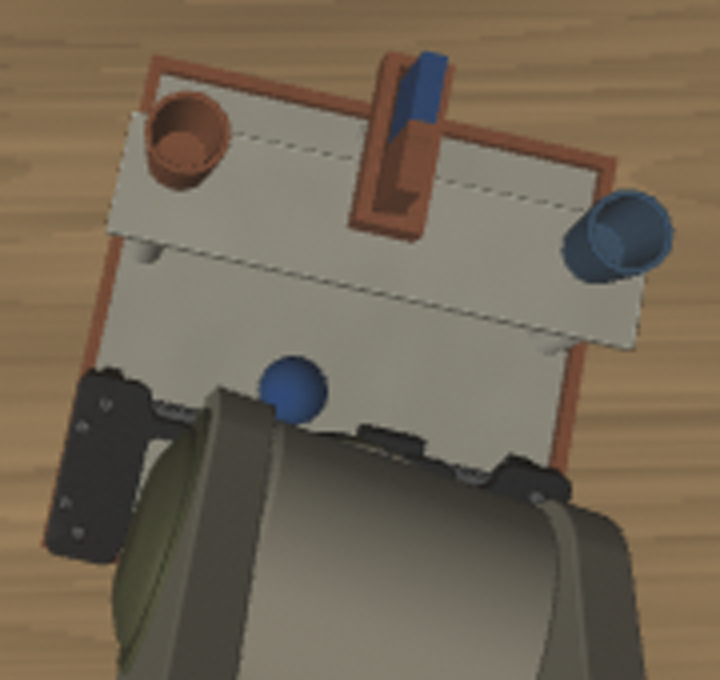

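```bash
cat >> h.py <<'E'
TH=-.236;O=np.array([.6147,-.0724])
def st(p):
    d=np.array(p)[:2]-O;c,s=np.cos(TH),np.sin(TH);return np.array([c*d[0]+s*d[1],-s*d[0]+c*d[1]])
def wd(p):
    c,s=np.cos(TH),np.sin(TH);return O+np.array([c*p[0]-s*p[1],s*p[0]+c*p[1]])
E
python3 - <<'E'
from h import *
f=grab_frame("top")
b=onz(f,(362.9,237.1),.031);print(b,st(b),"tcp",st(state()['ee_pos']))
E
```

```text
[ 0.54402909 -0.03913799  0.031     ] [-0.07648915  0.01581607] tcp [-0.11272423  0.01241376]
```

>>> step_arm --motion '[[0.545, [-5.1, 1.1, 1], [0, 0, 0]], [0.545, [-5.1, 1.1, 1], [0, 0, 0]], [0.545, [-5.1, 1.1, 1], [0, 0, 0]], [0.545, [-4.9, 1, 1], [0, 0, 0]], [0.545, [-4.9, 1, 1], [0, 0, 0]], [0.545, [-4.9, 1, 1], [0, 0, 0]], [0.545, [-4.4, 1, 0.9], [0, 0, 0]], [0.545, [-3, 0.6, 0.6], [0, 0, 0]], [0.545, [-2, 0.4, 0.4], [0, 0, 0]], [0.545, [0, 0, 0], [0, 0, 0]]]'

```text
time: 7.42
ee_pos: [0.5494, -0.035, 0.0317]
eef_rot: [3.137, 0.204, 2.911]
force: [0.2, -0.0, -0.4]
width: 0.0198
```

```bash
python3 - <<'E'
from h import *
show();print("tcp",st(state()['ee_pos']))
f=grab_frame("top");save(f,"t5.png",290,140,470,310,4)
f=grab_frame("wrist");save(f,"w5.png",0,0,640,400,1)
g=grab_frame("scene");save(g,"s5.png",140,130,340,330,3)
E
```

```text
7.42 [ 0.5494 -0.035   0.0317] width 0.0198 F [ 0.2 -0.  -0.4] q [-0.28  0.57  1.79  0.03  0.58 -1.65]
toolaxes cols [[-0.953, 0.228, 0.198], [0.224, 0.974, -0.042], [-0.202, 0.005, -0.979]]
tcp [-0.07228004  0.02110412]
```

View pics/t5.png

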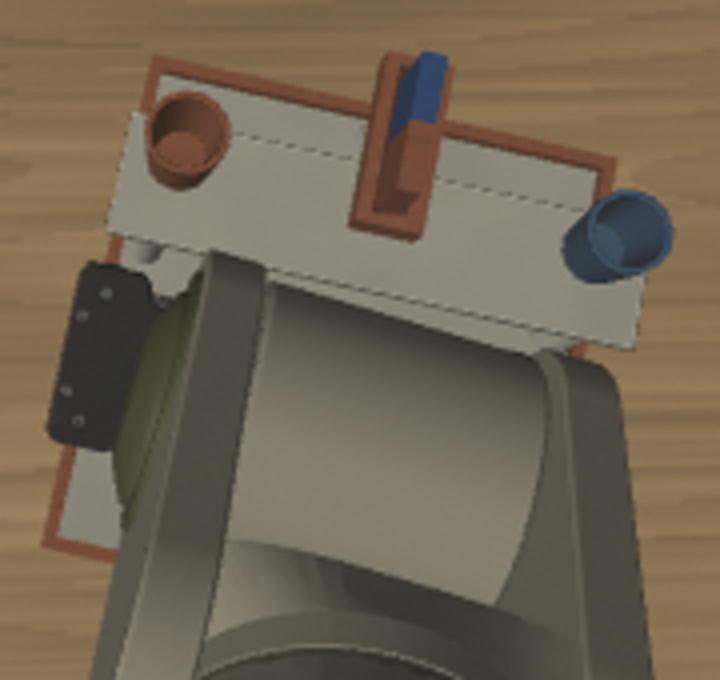

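View pics/s5.png

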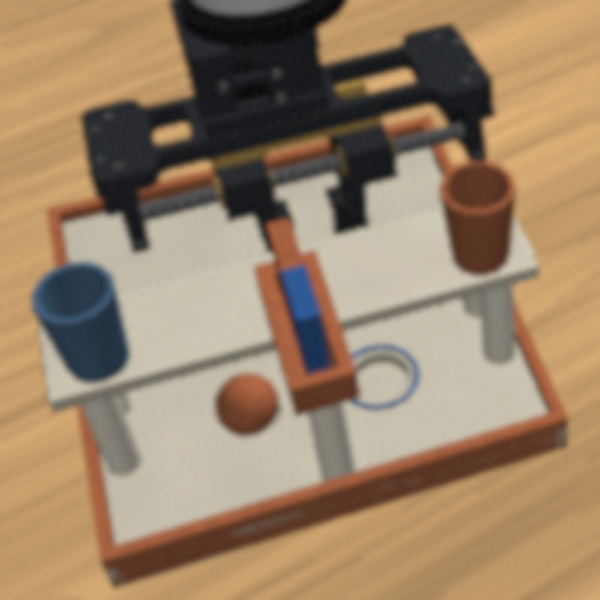

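View pics/w5.png

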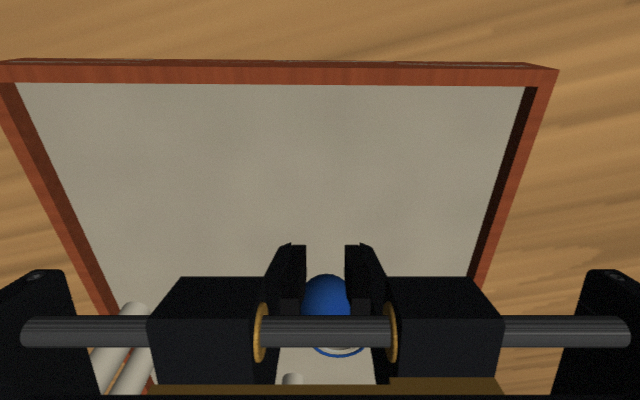

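>>> step_arm --motion '[[0.545, [1, 0, -0.7], [0, -3.2, 0]], [0.545, [1, 0, -0.7], [0, -3.2, 0]], [0.545, [1, 0, -0.7], [0, -3.2, 0]], [0.545, [1, 0, -0.7], [0, -3.2, 0]], [0.545, [1, 0, -0.7], [0, -3.2, 0]], [0.545, [0, 0, 0], [0, 0, 0]], [0.545, [0, 0, 0], [0, 0, 0]], [0.545, [0, 0, 0], [0, 0, 0]], [0.545, [0, 0, 0], [0, 0, 0]], [0.545, [0, 0, 0], [0, 0, 0]]]'

```text
time: 8.4
ee_pos: [0.5438, -0.0338, 0.0337]
eef_rot: [3.136, 0.483, 2.909]
force: [0.3, -1.0, 0.2]
width: 0.0199
```

```bash
python3 - <<'E'
from h import *
show();print("tcp",st(state()['ee_pos']))
f=grab_frame("wrist");save(f,"w6.png",0,0,640,400,1)
g=grab_frame("scene");save(g,"s6.png",140,130,340,330,3)
E
```

```text
8.4 [ 0.5438 -0.0338  0.0337] width 0.0199 F [ 0.3 -1.   0.2] q [-0.29  0.51  1.99  0.2   0.17 -1.82]
toolaxes cols [[-0.862, 0.228, 0.453], [0.204, 0.974, -0.102], [-0.464, 0.005, -0.886]]
tcp [-0.07794815  0.02098152]
```

View pics/w6.png

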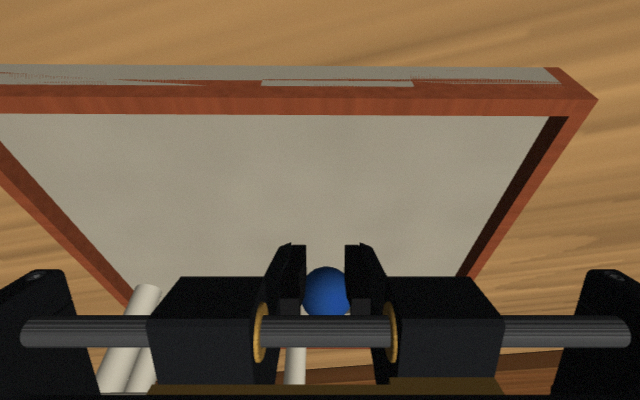

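```bash
python3 - <<'E'
from h import *
f=grab_frame("wrist")
hsv=cv2.cvtColor(f["color"],cv2.COLOR_RGB2HSV);m=cv2.inRange(hsv,(105,110,40),(125,255,255))
n,_,s,c=cv2.connectedComponentsWithStats(m)
for i in range(1,n):
    if s[i,4]>100: print(s[i],c[i])
for p in((326,290),(326,291)):print(st(onz(f,p,.031)))
E
```

```text
[ 302  268   48   48 1782] [325.95342312 293.60493827]
[-0.05182311  0.02271743]
[-0.05066345  0.0227284 ]
```

>>> step_arm --motion '[[0.545, [-3.5, 1, 1.83], [0, 0, 0]], [0.545, [-3.5, 1, 1.83], [0, 0, 0]], [0.545, [-3.5, 1, 1.83], [0, 0, 0]], [0.545, [-3.5, 1, 1.83], [0, 0, 0]], [0.545, [-3.5, 1, 1.83], [0, 0, 0]], [0.545, [-3.5, 1, 1.83], [0, 0, 0]], [0.545, [-3.5, 1, 1.83], [0, 0, 0]], [0.545, [-3.5, 0.8, 1.83], [0, 0, 0]], [0.545, [-1.75, 0.5, 0.92], [0, 0, 0]], [0.545, [0, 0, 0], [0, 0, 0]]]'

```text
time: 9.38
ee_pos: [0.5784, -0.0332, 0.0336]
eef_rot: [3.136, 0.483, 2.909]
force: [-0.1, -0.1, 0.3]
width: 0.0199
```

```bash
python3 - <<'E'
from h import *
show();print("tcp",st(state()['ee_pos']))
f=grab_frame("wrist");save(f,"w7.png",0,0,640,400,1)
g=grab_frame("scene");save(g,"s7.png",140,130,340,330,3)
E
```

```text
9.38 [ 0.5784 -0.0332  0.0336] width 0.0199 F [-0.1 -0.1  0.3] q [-0.27  0.56  1.89  0.11  0.21 -1.71]
toolaxes cols [[-0.862, 0.228, 0.453], [0.204, 0.974, -0.102], [-0.465, 0.005, -0.886]]
tcp [-0.04448401  0.02958402]
```

View pics/w7.png

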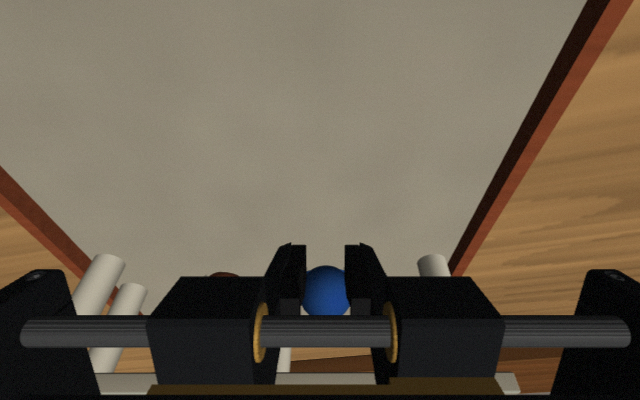

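View pics/s7.png

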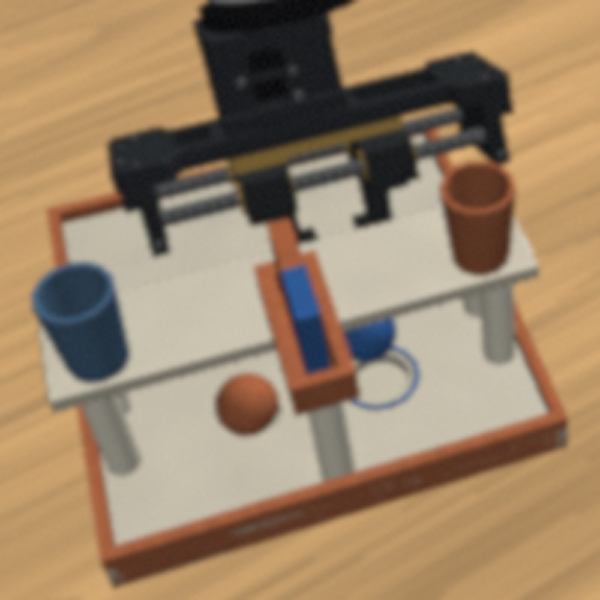

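>>> step_arm --motion '[[0.545, [-1.75, 0.3, 0.92], [0, 0, 0]], [0.545, [-1.75, 0.3, 0.92], [0, 0, 0]], [0.545, [-1.75, 0.3, 0.92], [0, 0, 0]], [0.545, [-1.75, 0.3, 0.92], [0, 0, 0]], [0.545, [-1.75, 0.3, 0.92], [0, 0, 0]], [0.545, [0, 0, 0], [0, 0, 0]], [0.545, [0, 0, 0], [0, 0, 0]], [0.545, [0, 0, 0], [0, 0, 0]], [0.545, [0, 0, 0], [0, 0, 0]], [0.545, [0, 0, 0], [0, 0, 0]]]'

```text
time: 10.32
ee_pos: [0.5878, -0.034, 0.0335]
eef_rot: [3.136, 0.483, 2.909]
force: [-0.1, 0.5, -0.7]
width: 0.0197
```

```bash
python3 - <<'E'
from h import *
show();print("tcp",st(state()['ee_pos']))
g=grab_frame("scene");save(g,"s8.png",140,130,340,330,3)
print("expected px pocket ball", proj(g,[*wd((0,.032)),.024]))
E
```

```text
10.32 [ 0.5878 -0.034   0.0335] width 0.0197 F [-0.1  0.5 -0.7] q [-0.27  0.57  1.86  0.09  0.23 -1.69]
toolaxes cols [[-0.862, 0.228, 0.453], [0.204, 0.974, -0.102], [-0.464, 0.005, -0.886]]
tcp [-0.03510191  0.03108276]
expected px pocket ball [265.717113   252.03507513]
```

View pics/s8.png

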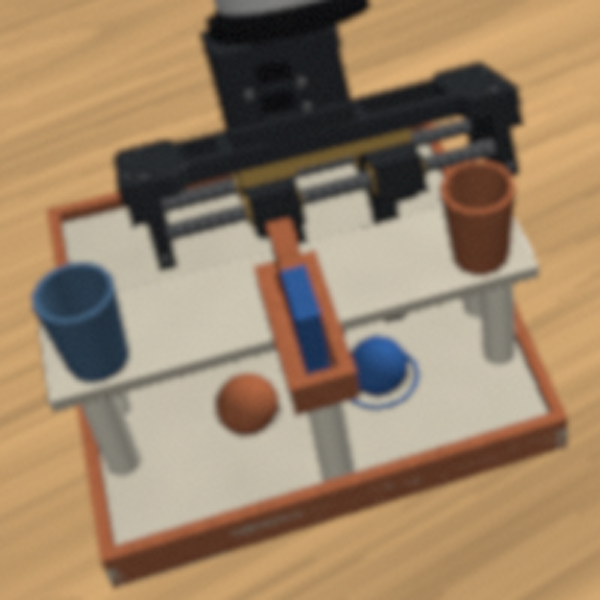

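>>> step_arm --motion '[[0.545, [6, 0, -3.1], [0, 0, 0]], [0.545, [10.6, 0, -5.6], [0, 0, 0]], [0.545, [10.6, 0, -5.6], [0, 0, 0]], [0.545, [10.6, 0, -5.6], [0, 0, 0]], [0.545, [10.6, 0, -5.6], [0, 0, 0]], [0.545, [10.6, 0, -5.6], [0, 0, 0]], [0.545, [-7, 0, -13.3], [0, 0, 0]], [0.2, [-14, 0, -26.6], [0, 0, 0]], [0.2, [-14, 0, -26.6], [0, 0, 0]], [0.2, [-14, 0, -26.6], [0, 0, 0]]]'

```text
time: 11.2
ee_pos: [0.5221, -0.0191, 0.14]
eef_rot: [3.136, 0.482, 2.909]
force: [0.1, 0.3, -0.2]
width: 0.0353
```

>>> step_arm --motion '[[0.2, [-14, 0, -26.6], [0, 0, 0]], [0.2, [-14, 0, -26.6], [0, 0, 0]], [0.2, [-9, 0, -17.7], [0, 5.5, 0]], [0.2, [0, 0, 0], [0, 5.5, 0]], [0.2, [0, 0, 0], [0, 5.5, 0]], [0.2, [0, 0, 0], [0, 5.5, 0]], [0.2, [0, 0, 0], [0, 5.7, 0]], [0.2, [0, 0, 0], [0, 0, 0]], [0.2, [0, 0, 0], [0, 0, 0]], [0.2, [0, 0, 0], [0, 0, 0]]]'

```text
time: 12.03
ee_pos: [0.5223, -0.0194, 0.2185]
eef_rot: [3.137, 0.001, 2.912]
force: [0.2, 0.1, -0.5]
width: 0.0352
```

```bash
python3 - <<'E'
from h import *
show();print("tcp",st(state()['ee_pos']))
f=grab_frame("wrist");save(f,"w9.png",0,0,640,400,1)
f=grab_frame("top");save(f,"t9.png",290,140,470,310,4)
g=grab_frame("scene");save(g,"s9.png",140,130,340,330,3)
E
```

```text
12.03 [ 0.5223 -0.0194  0.2185] width 0.0352 F [ 0.2  0.1 -0.5] q [-0.26  0.33  1.55  0.01  1.25 -1.61]
toolaxes cols [[-0.974, 0.227, 0.002], [0.227, 0.974, 0.004], [-0.001, 0.005, -1.0]]
tcp [-0.10222615  0.02991488]
```

View pics/w9.png

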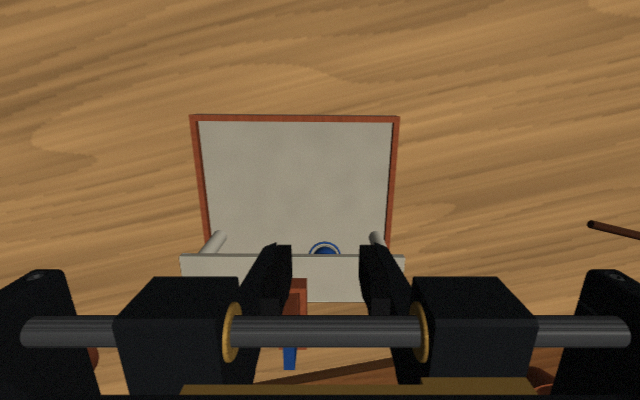

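View pics/s9.png

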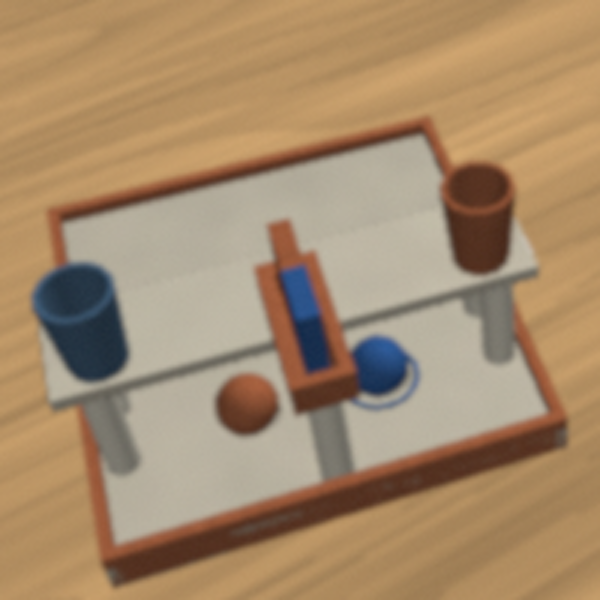

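```bash
python3 - <<'E'
from h import *
f=grab_frame("top");g=grab_frame("scene");w=grab_frame("wrist")
save(f,"tz9.png",365,145,425,205,10);save(g,"sz9.png",215,195,275,275,7)
a,b=onz(w,(190,115),.024),onz(w,(399,115),.024)
print(st(a),st(b));a,b=onz(w,(181,254.5),.084),onz(w,(404,254.5),.084);print(st(a),st(b))
E
```

```text
[-0.16349501 -0.10669237] [-0.16496132  0.1072588 ]
[-0.03622502 -0.10760785] [-0.03717752  0.10882439]
```

View pics/tz9.png

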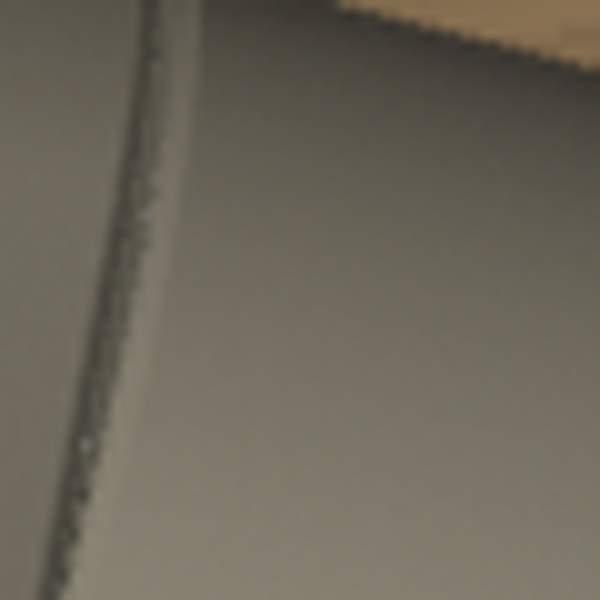

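View pics/sz9.png

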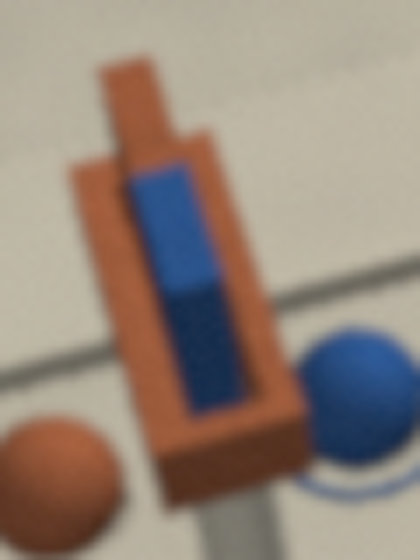

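```bash
python3 - <<'E'
from h import *
f=grab_frame("top");g=grab_frame("scene")
im=cv2.imread("pics/top0.png");cv2.imwrite("pics/tz0.png",cv2.resize(im[145:205,365:425],None,fx=10,fy=10,interpolation=cv2.INTER_CUBIC))
G=lambda x,y:(215+(x+.5)/7-.5,195+(y+.5)/7-.5)
for p in((100,68),(150,57),(222,278),(168,293),(130,180),(188,165)):
    print(st(onz(g,G(*p),.134))*1000)
print("holder");
for p in((70,168),(212,130),(315,405),(160,450)): print(st(onz(g,G(*p),.102))*1000)
E
```

```text
[-5.33963744 -4.74480218]
[-4.8758496   4.39161546]
[50.48436292  4.34670037]
[50.50365782 -5.05362549]
[23.14262095 -5.53824945]
[23.25080384  4.83495497]
holder
[-12.9324892  -13.69535946]
[-13.04082163  13.88314689]
[57.59250776 15.53763214]
[ 57.67173264 -12.47590731]
```

View pics/tz0.png

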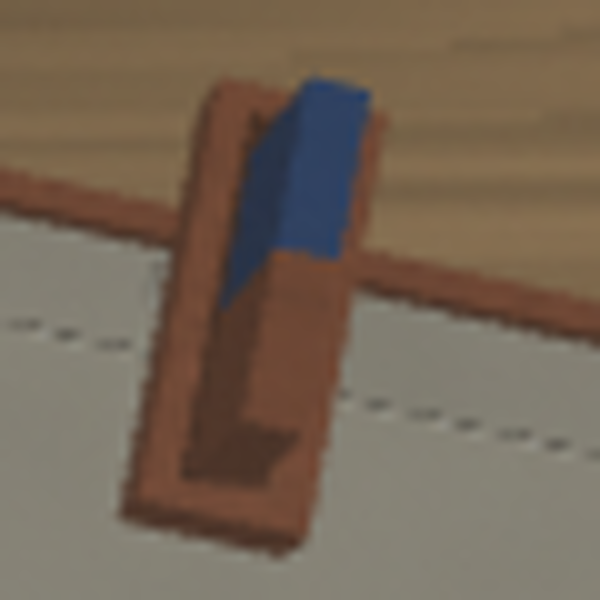

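>>> step_arm --motion '[[0.2, [-20, -5, 3], [0, 0, 0]], [0.2, [-25, -6, 3], [0, 0, 0]], [0.2, [-25, -6, 3], [0, 0, 0]], [0.2, [-25, -6, 3], [0, 0, 0]], [0.2, [-20, -5, 3], [0, 0, 0]], [0.2, [-10.2, -1.9, 3], [0, 0, 0]], [0.2, [0, 0, 5], [0, 0, 0]], [0.2, [0, 0, 0], [0, 0, 0]], [0.2, [0, 0, 0], [0, 0, 0]], [0.2, [0, 0, 0], [0, 0, 0]]]'

```text
time: 13.27
ee_pos: [0.6375, -0.0767, 0.1961]
eef_rot: [3.137, -0.0, 2.912]
force: [-0.4, 0.4, 0.8]
width: 0.0353
```

```bash
python3 - <<'E'
from h import *
show();print("tcp",st(state()['ee_pos']))
f=grab_frame("wrist");save(f,"w10.png",0,0,640,400,1)
for p in ((0.0,-0.005,.134),(-.005,-.005,.134),(-.005,.005,.134)): print(proj(f,[*wd(p[:2]),p[2]]))
E
```

```text
13.27 [ 0.6375 -0.0767  0.1961] width 0.0353 F [-0.4  0.4  0.8] q [-0.3   0.61  1.18  0.    1.35 -1.65]
toolaxes cols [[-0.974, 0.227, 0.001], [0.227, 0.974, 0.005], [0.0, 0.005, -1.0]]
tcp [0.02313785 0.00109943]
[314.12500634 188.48619424]
[314.09795729 181.1604989 ]
[329.35648724 181.24981713]
```

View pics/w10.png

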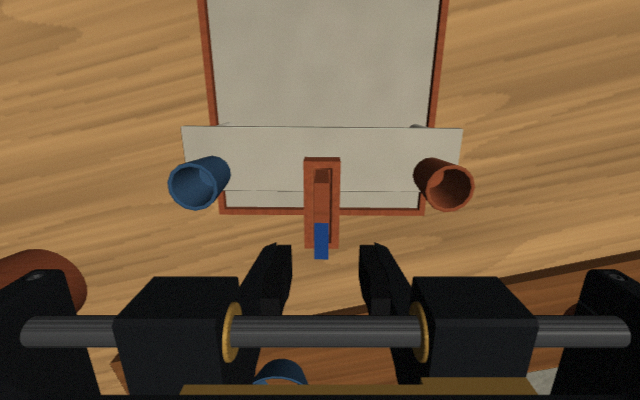

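>>> step_arm --motion '[[0.2, [0, -1.7, 8], [0, 0, 0]], [0.2, [0, 0, 12], [0, 0, 0]], [0.2, [0, 0, 12], [0, 0, 0]], [0.2, [0, 0, 12], [0, 0, 0]], [0.2, [0, 0, 12], [0, 0, 0]], [0.2, [0, 0, 10], [0, 0, 0]], [0.2, [0, 0, 6], [0, 0, 0]], [0.2, [0, 0, 0], [0, 0, 0]], [0.2, [0, 0, 0], [0, 0, 0]], [0.2, [0, 0, 0], [0, 0, 0]]]'

```text
time: 14.15
ee_pos: [0.6379, -0.0786, 0.1243]
eef_rot: [3.137, 0.001, 2.912]
force: [0.1, 0.2, -1.0]
width: 0.0353
```

```bash
python3 - <<'E'
from h import *
show();print("tcp",st(state()['ee_pos']))
f=grab_frame("wrist");save(f,"w11.png",200,170,450,340,3)
g=grab_frame("scene");save(g,"s11.png",160,150,340,330,4)
E
```

```text
14.15 [ 0.6379 -0.0786  0.1243] width 0.0353 F [ 0.1  0.2 -1. ] q [-0.31  0.68  1.26  0.01  1.2  -1.65]
toolaxes cols [[-0.974, 0.228, 0.002], [0.228, 0.974, 0.004], [-0.001, 0.005, -1.0]]
tcp [ 0.02401324 -0.00059443]
```

View pics/w11.png

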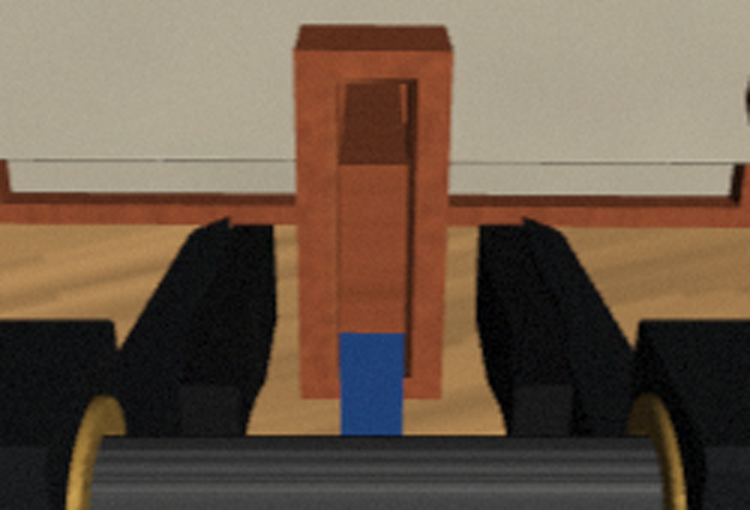

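View pics/s11.png

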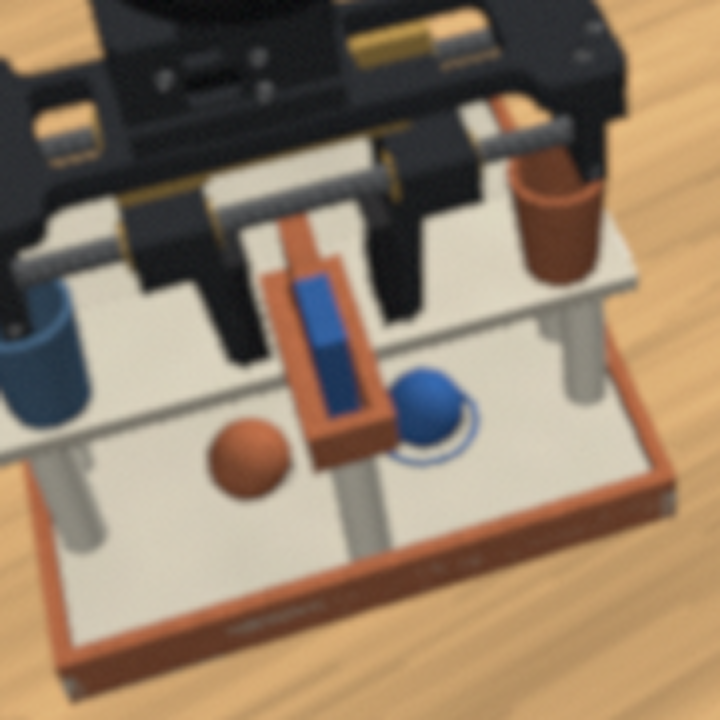

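```bash
python3 - <<'E'
from h import *
w=grab_frame("wrist")
q=lambda x,y:(200+(x+.5)/3-.5,170+(y+.5)/3-.5)
for n,p,z in(("holder front",(373,50),.102),("slot front top",(376,78),.102),("tile front top",(372,163),.134),("tile mid",(372,332),.134),("holder back",(370,397),.102),("shelf back",(500,163),.084)):
    print(n,st(onz(w,q(*p),z))*1000)
E
```

```text
holder front [-12.05224483  -0.33050771]
slot front top [-6.89805782  0.23237186]
tile front top [-4.12882798 -0.49379014]
tile mid [24.28303074 -0.33084234]
holder back [60.02409889 -0.49221072]
shelf back [16.89486058 25.74766038]
```

>>> step_arm --motion '[[0.2, [0, 0, 4], [0, 0, 0]], [0.2, [0, 0, 3.5], [0, 0, 0]], [0.2, [0, 0, 0], [0, 0, 0]], [0.5, [0, 0, 0], [0, 0, 0]], [0.7, [0, 0, 0], [0, 0, 0]], [1, [0, 0, 0], [0, 0, 0]], [1, [0, 0, 0], [0, 0, 0]], [1, [0, 0, 0], [0, 0, 0]], [1, [0, 0, 0], [0, 0, 0]], [1, [0, 0, 0], [0, 0, 0]]]'

```text
time: 15.13
ee_pos: [0.6376, -0.0785, 0.1162]
eef_rot: [3.137, -0.0, 2.912]
force: [0.6, -0.2, 0.0]
width: 0.0097
```

```bash
python3 - <<'E'
from h import *
show();print("tcp",st(state()['ee_pos']))
f=grab_frame("wrist");save(f,"w12.png",200,170,450,340,3)
E
```

```text
15.13 [ 0.6376 -0.0785  0.1162] width 0.0097 F [ 0.6 -0.2  0. ] q [-0.31  0.69  1.27  0.01  1.18 -1.65]
toolaxes cols [[-0.974, 0.228, 0.001], [0.228, 0.974, 0.005], [0.0, 0.005, -1.0]]
tcp [ 0.02370692 -0.00055519]
```

View pics/w12.png

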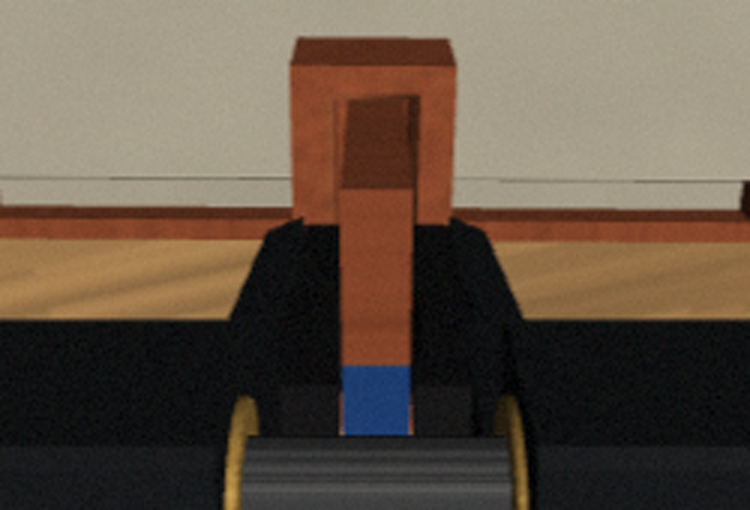

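>>> step_arm --motion '[[1, [0, 0, -5], [0, 0, 0]], [1, [0, 0, -8], [0, 0, 0]], [1, [0, 0, -10], [0, 0, 0]], [1, [0, 0, -10], [0, 0, 0]], [1, [0, 0, -10], [0, 0, 0]], [1, [0, 0, -10], [0, 0, 0]], [1, [0, 0, -7], [0, 0, 0]], [1, [0, 0, 0], [0, 0, 6.9]], [1, [0, 0, 0], [0, 0, 6.9]], [1, [0, 0, 0], [0, 0, 6.9]]]'

```text
time: 16.02
ee_pos: [0.6376, -0.0787, 0.1767]
eef_rot: [3.137, -0.002, 2.545]
force: [-0.3, 0.4, -1.7]
width: 0.0096
```

>>> step_arm --motion '[[1, [0, 0, 0], [0, 0, 6.9]], [1, [0, 0, 0], [0, 0, 6.9]], [1, [0, 0, 0], [0, 0, 6.9]], [1, [0, 0, 0], [0, 0, 6.9]], [1, [0, 0, 0], [0, 0, 6.9]], [1, [0, 0, 0], [0, 0, 6.9]], [1, [0, 0, 0], [0, 0, 6.9]], [1, [0, 0, 0], [0, 0, 6.9]], [1, [0, 0, 0], [0, 0, 6.9]], [1, [0, 0, 0], [0, 0, 6.9]]]'

```text
time: 16.85
ee_pos: [0.6375, -0.0788, 0.1766]
eef_rot: [-3.141, -0.005, 1.34]
force: [0.1, -0.4, -0.9]
width: 0.0097
```

>>> step_arm --motion '[[1, [0, 0, 0], [0, 0, 6.9]], [1, [0, 0, 0], [0, 0, 6.9]], [1, [0, 0, 0], [0, 0, 6.9]], [1, [0, 0, 0], [0, 0, 6.9]], [1, [0, 0, 0], [0, 0, 6.9]], [1, [0, 0, 0], [0, 0, 6.9]], [1, [0, 0, 0], [0, 0, 6.9]], [1, [0, 0, 0], [0, 0, 6.9]], [1, [0, 0, 0], [0, 0, 6.9]], [1, [0, 0, 0], [0, 0, 6.9]]]'

```text
time: 17.68
ee_pos: [0.6375, -0.0787, 0.1765]
eef_rot: [-3.137, -0.001, 0.136]
force: [0.4, 0.3, -0.3]
width: 0.0098
```

>>> step_arm --motion '[[1, [0, 0, 0], [0, 0, 6.9]], [1, [0, 0, 0], [0, 0, 6.9]], [1, [0, 0, 0], [0, 0, 6.9]], [1, [0, 0, 0], [0, 0, 0.6]], [1, [0, 0, 0], [0, 0, 0]], [1, [0, 0, 0], [0, 0, 0]], [1, [0, 0, 0], [0, 0, 0]], [1, [0, 0, 0], [0, 0, 0]], [1, [0, 0, 0], [0, 0, 0]], [1, [0, 0, 0], [0, 0, 0]]]'

```text
time: 18.52
ee_pos: [0.6375, -0.0787, 0.1761]
eef_rot: [-3.137, 0.001, -0.229]
force: [-0.2, -0.2, -1.2]
width: 0.0098
```

```bash
python3 - <<'E'
from h import *
show();print("tcp",st(state()['ee_pos']),delta([.6376,-.0785,.1162]),state()['eef_rot'])
f=grab_frame("wrist");save(f,"w13.png",200,100,450,300,3)
g=grab_frame("scene");save(g,"s13.png",160,150,340,330,4)
E
```

```text
18.52 [ 0.6375 -0.0787  0.1761] width 0.0098 F [-0.2 -0.2 -1.2] q [-0.31  0.63  1.21  0.    1.3   1.49]
toolaxes cols [[0.974, -0.227, 0.0], [-0.227, -0.974, 0.005], [-0.001, -0.005, -1.0]]
tcp [ 0.02366535 -0.00083474] [ 0.1  0.  59.9] [-3.13682747e+00  6.47410414e-04 -2.29136926e-01]
```

View pics/w13.png

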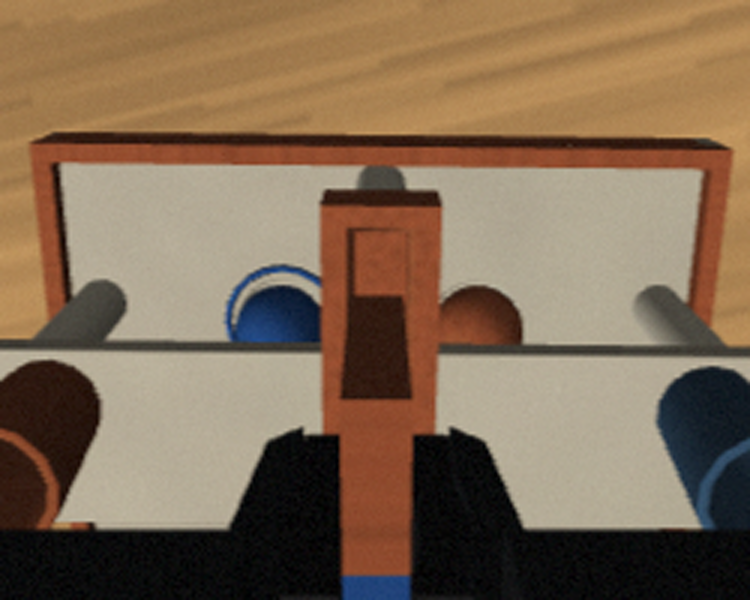

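View pics/s13.png

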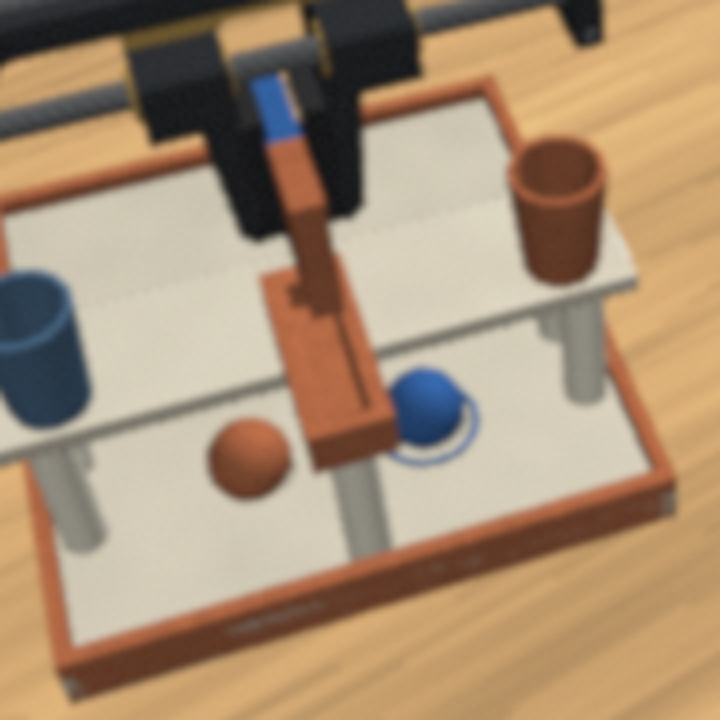

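```bash
python3 - <<'E'
from h import *
w=grab_frame("wrist")
q=lambda x,y:(200+(x+.5)/3-.5,100+(y+.5)/3-.5)
for n,p,z in(("holder back L",(322,206),.102),("holder back R",(440,206),.102),("slot back top",(378,228),.102),("tile back top",(376,398),.194),("tile mid",(376,576),.194),("shelf back",(500,347),.084),("rim L",(33,145),.024),("rim R",(730,150),.024)):
    print(n,st(onz(w,q(*p),z))*1000)
save(w,"w13b.png",290,150,370,250,7)
E
```

```text
holder back L [59.5689039  12.90561295]
holder back R [ 59.79869252 -14.06267087]
slot back top [54.51078387  0.0608554 ]
tile back top [53.46483124  0.06192054]
tile mid [24.88543121 -0.15046186]
shelf back [ 18.42192496 -31.97751625]
rim L [ 60.36804291 106.4815438 ]
rim R [  60.58798506 -107.74250449]
```

View pics/w13b.png

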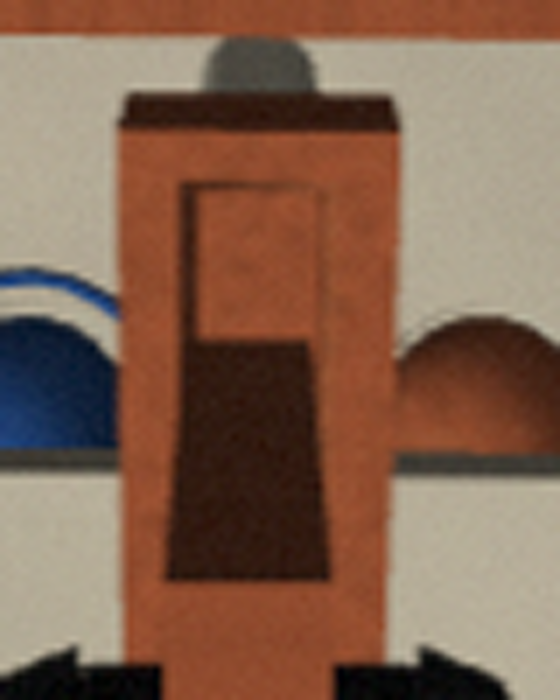

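```bash
python3 - <<'E'
from h import *
w=grab_frame("wrist");s=state()
Rt=Ro.from_euler('xyz',s['eef_rot']).as_matrix();p=s['ee_pos']
Rc=np.array(w["R"])@Rt; tc=np.array(w["R"])@p+np.array(w["t"])   # cam = Rc*tool+tc
def at(pos,rot):
    R=Ro.from_euler('xyz',rot).as_matrix();f=dict(w);f["R"]=Rc@R.T;f["t"]=tc-f["R"]@np.array(pos);return f
f=at([.6376,-.0785,.1162],[3.137,0,2.912])
q=lambda x,y:(200+(x+.5)/3-.5,170+(y+.5)/3-.5)
for n,pp,z in(("holder front",(373,66),.102),("slot front",(377,97),.102),("tile front top",(376,188),.134),("mid",(376,365),.134),("shelf back",(560,181),.084)):
    print(n,st(onz(f,q(*pp),z))*1000)
f=at([.6379,-.0786,.1243],[3.137,0,2.912])
for n,pp,z in(("holder front",(373,50),.102),("tile front top",(372,163),.134),("tile mid",(372,332),.134)):
    print(n,st(onz(f,q(*pp),z))*1000)
E
```

```text
holder front [-13.84481321  -2.0736804 ]
slot front [-8.36936261 -1.36251307]
tile front top [-6.04369022 -1.65657458]
mid [22.37409837 -1.44909792]
shelf back [14.89760907 34.69073382]
holder front [-13.99994726  -2.09245042]
tile front top [-6.03415143 -2.2324872 ]
tile mid [22.33092026 -2.06357048]
```

>>> step_arm --motion '[[1, [-1.7, 0, 0], [0, 0, 0]], [1, [0, 0, 8], [0, 0, 0]], [1, [0, 0, 10], [0, 0, 0]], [1, [0, 0, 10], [0, 0, 0]], [1, [0, 0, 8], [0, 0, 0]], [1, [0, 0, 6], [0, 0, 0]], [1, [0, 0, 0], [0, 0, 0]], [1, [0, 0, 0], [0, 0, 0]], [1, [0, 0, 0], [0, 0, 0]], [1, [0, 0, 0], [0, 0, 0]]]'

```text
time: 19.55
ee_pos: [0.6362, -0.0782, 0.1347]
eef_rot: [-3.137, -0.001, -0.23]
force: [-0.9, 0.6, -0.3]
width: 0.0098
```

```bash
python3 - <<'E'
from h import *
show();print("tcp",st(state()['ee_pos']))
f=grab_frame("wrist");save(f,"w14.png",270,150,390,250,6)
g=grab_frame("scene");save(g,"s14.png",200,170,290,280,6)
E
```

```text
19.55 [ 0.6362 -0.0782  0.1347] width 0.0098 F [-0.9  0.6 -0.3] q [-0.31  0.67  1.26  0.01  1.22  1.49]
toolaxes cols [[0.974, -0.228, 0.002], [-0.228, -0.974, 0.004], [0.001, -0.005, -1.0]]
tcp [ 0.02224199 -0.0006592 ]
```

View pics/w14.png

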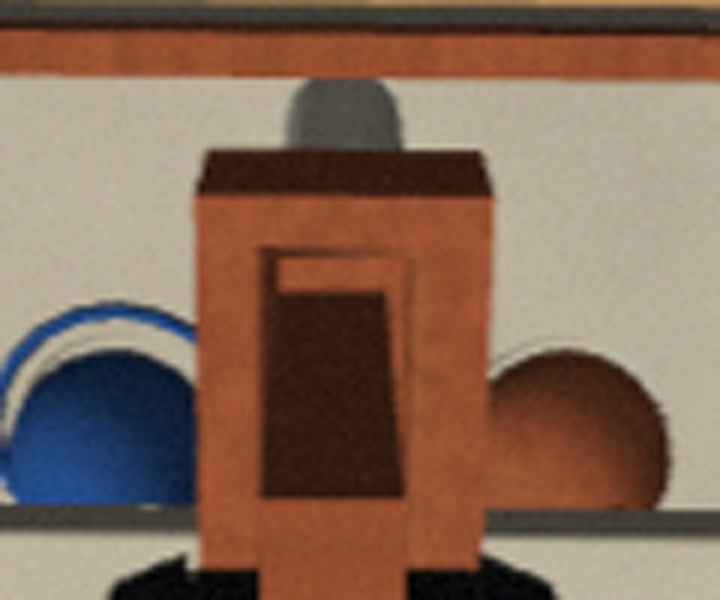

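View pics/s14.png

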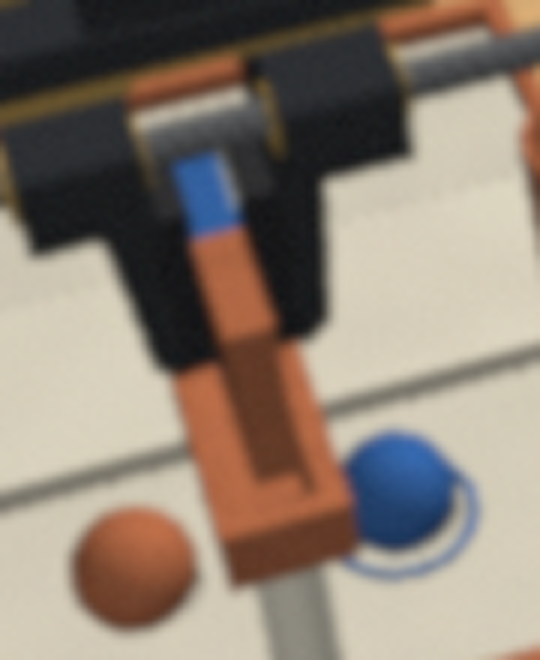

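```bash
python3 - <<'E'
from h import *
w=grab_frame("wrist");s=state()
q=lambda x,y:(270+(x+.5)/6-.5,150+(y+.5)/6-.5)
for n,p,z in(("holder back L",(197,195),.102),("holder back R",(491,195),.102),("slot back top",(334,250),.102),("tile back bottom",(331,293),.0882+s['ee_pos'][2]-.1162),("tile back top",(331,496),.134+s['ee_pos'][2]-.1162)):
    print(n,st(onz(w,q(*p),z))*1000)
g=grab_frame("scene")
G=lambda x,y:(200+(x+.5)/6-.5,170+(y+.5)/6-.5)
for n,p,z in(("tile back top L",(220,345),.134+.0185),("tile back top R",(277,328),.1525),("front L",(173,165),.1525),("bottom L",(255,478),.1067),("holder back R",(355,500),.102),("holder back L",(230,540),.102)):
    print(n,st(onz(g,G(*p),z))*1000)
E
```

```text
holder back L [59.56653723 13.13886811]
holder back R [ 59.79558376 -14.19661456]
slot back top [54.33265685  0.35625461]
tile back bottom [51.56140226  0.59368389]
tile back top [51.86833955  0.33897224]
tile back top L [51.53687688 -5.52629534]
tile back top R [51.14556904  5.83425127]
front L [ 0.53214401 -3.77723258]
bottom L [48.93758505 -3.96884853]
holder back R [57.96961086 14.38772995]
holder back L [ 58.9545944  -12.16088988]
```

>>> step_arm --motion '[[1, [0, 0.2, 2], [0, 0, 0]], [1, [0, 0, 2], [0, 0, 0]], [1, [0, 0, 2], [0, 0, 0]], [1, [0, 0, 2], [0, 0, 0]], [1, [0, 0, 2], [0, 0, 0]], [1, [0, 0, 0], [0, 0, 0]], [1, [0, 0, 0], [0, 0, 0]], [1, [0, 0, 0], [0, 0, 0]], [1, [0, 0, 0], [0, 0, 0]], [1, [0, 0, 0], [0, 0, 0]]]'

```text
time: 20.58
ee_pos: [0.6359, -0.0783, 0.1243]
eef_rot: [-3.137, 0.0, -0.23]
force: [-0.5, -0.1, -1.2]
width: 0.0096
```

```bash
python3 - <<'E'
from h import *
show();print("tcp",st(state()['ee_pos']))
f=grab_frame("wrist");save(f,"w15.png",270,150,390,250,6)
E
```

```text
20.58 [ 0.6359 -0.0783  0.1243] width 0.0096 F [-0.5 -0.1 -1.2] q [-0.31  0.68  1.27  0.01  1.19  1.49]
toolaxes cols [[0.974, -0.228, 0.001], [-0.228, -0.974, 0.005], [-0.0, -0.005, -1.0]]
tcp [ 0.02200088 -0.00080671]
```

View pics/w15.png

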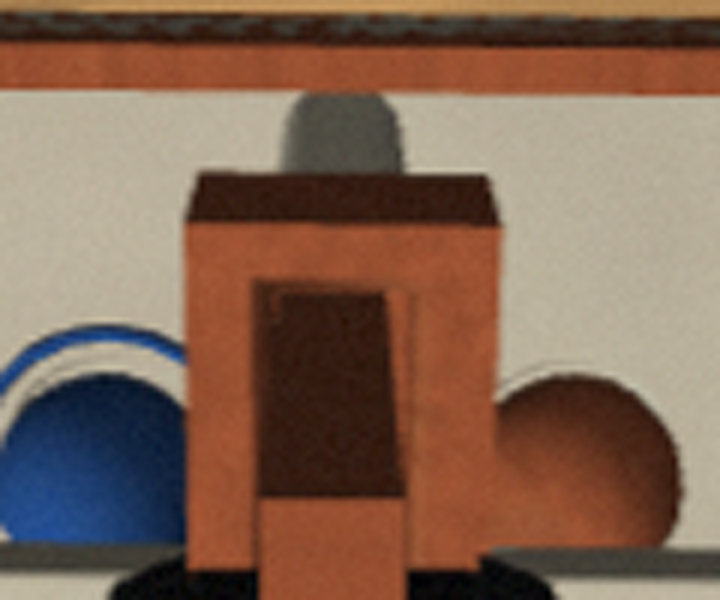

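>>> step_arm --motion '[[1, [0, 0, 2], [0, 0, 0]], [1, [0, 0, 2], [0, 0, 0]], [1, [0, 0, 2], [0, 0, 0]], [1, [0, 0, 1.3], [0, 0, 0]], [1, [0, 0, 0.7], [0, 0, 0]], [1, [0, 0, 0], [0, 0, 0]], [1, [0, 0, 0], [0, 0, 0]], [1, [0, 0, 0], [0, 0, 0]], [1, [0, 0, 0], [0, 0, 0]], [1, [0, 0, 0], [0, 0, 0]]]'

```text
time: 21.47
ee_pos: [0.6359, -0.0782, 0.1163]
eef_rot: [-3.137, 0.0, -0.23]
force: [-2.6, 1.3, 1.4]
width: 0.01
```

```bash
python3 - <<'E'
from h import *
show()
f=grab_frame("wrist");save(f,"w16.png",270,150,390,250,6)
E
```

```text
21.47 [ 0.6359 -0.0782  0.1163] width 0.01 F [-2.6  1.3  1.4] q [-0.31  0.68  1.28  0.01  1.18  1.49]
toolaxes cols [[0.974, -0.228, 0.001], [-0.228, -0.974, 0.005], [-0.0, -0.005, -1.0]]
```

View pics/w16.png

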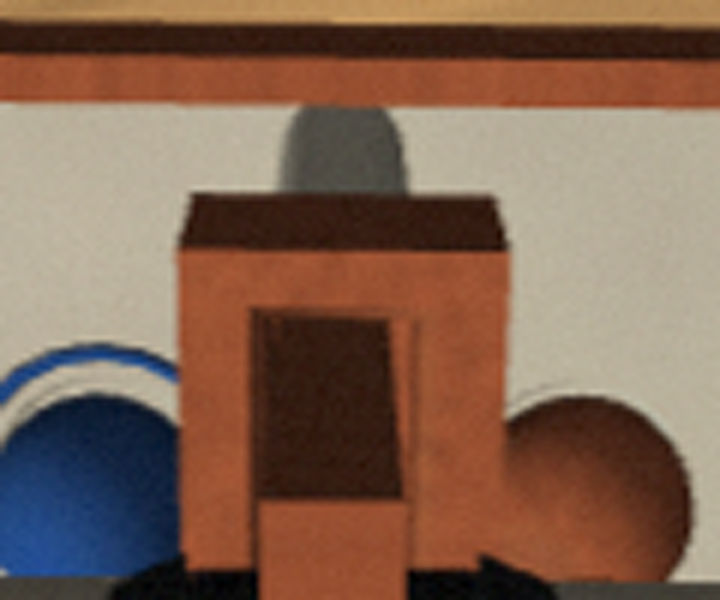

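>>> step_arm --motion '[[0.7, [0, 0, 0], [0, 0, 0]], [0.5, [0, 0, 0], [0, 0, 0]], [0.2, [0, 0, 0], [0, 0, 0]], [0.2, [0, 0, 0], [0, 0, 0]], [0.2, [0, 0, 0], [0, 0, 0]], [0.2, [0, 0, -5], [0, 0, 0]], [0.2, [0, 0, -8], [0, 0, 0]], [0.2, [0, 0, -15], [0, 0, 0]], [0.2, [0, 0, -20], [0, 0, 0]], [0.2, [0, 0, -20], [0, 0, 0]]]'

```text
time: 22.35
ee_pos: [0.6358, -0.0786, 0.1856]
eef_rot: [-3.137, 0.0, -0.23]
force: [0.3, -0.0, -0.3]
width: 0.0358
```

>>> step_arm --motion '[[0.2, [0, 0, -20], [0, 0, 0]], [0.2, [-20, 0, -10], [0, 0, 0]], [0.2, [-25, 0, 0], [0, 0, 0]], [0.2, [-25, 0, 0], [0, 0, 0]], [0.2, [-25, 0, 0], [0, 0, 0]], [0.2, [-25, 0, 0], [0, 0, 0]], [0.2, [-25, 0, 0], [0, 0, 0]], [0.2, [-15, 0, 0], [0, 0, 0]], [0.2, [0, 0, 0], [0, 0, 0]], [0.2, [0, 0, 0], [0, 0, 0]]]'

```text
time: 23.18
ee_pos: [0.4804, -0.0424, 0.2153]
eef_rot: [-3.137, -0.001, -0.23]
force: [0.8, -0.7, -0.4]
width: 0.0352
```

```bash
python3 - <<'E'
from h import *
show()
f=grab_frame("top");save(f,"t17.png",290,140,470,310,4)
g=grab_frame("scene");save(g,"s17.png",150,170,340,330,4)
E
```

```text
23.18 [ 0.4804 -0.0424  0.2153] width 0.0352 F [ 0.8 -0.7 -0.4] q [-0.33  0.25  1.68  0.01  1.22  1.46]
toolaxes cols [[0.974, -0.228, 0.002], [-0.228, -0.974, 0.004], [0.001, -0.005, -1.0]]
```

View pics/s17.png

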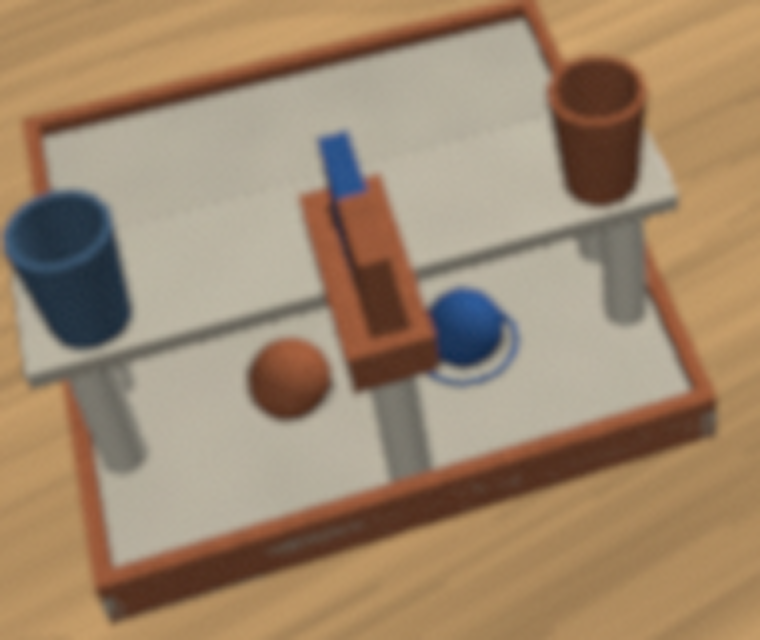

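View pics/t17.png

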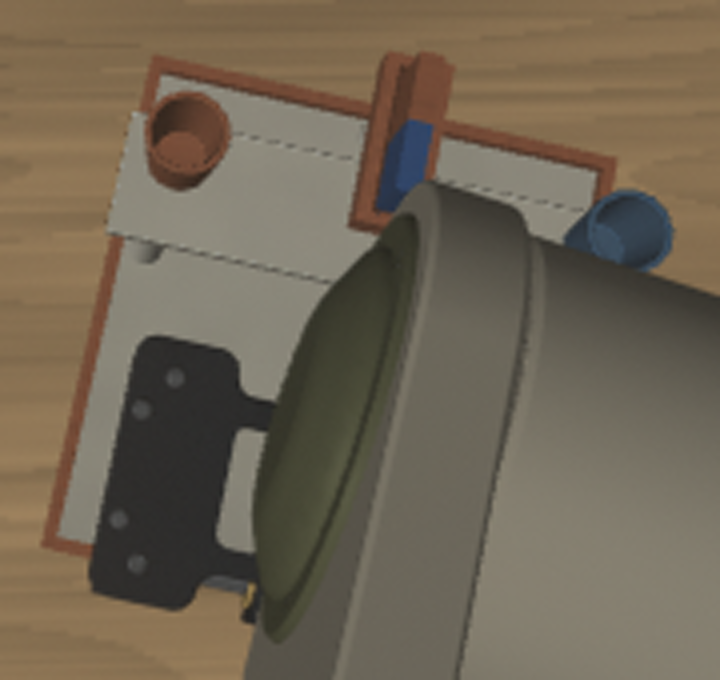

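```bash
python3 - <<'E'
from h import *
g=grab_frame("scene");f=grab_frame("top")
save(g,"s18.png",220,195,270,265,8)
im=f["color"][145:205,365:425,::-1];cv2.imwrite("pics/t18.png",cv2.resize(im,None,fx=10,fy=10,interpolation=cv2.INTER_CUBIC))
for F,o in((g,(220,195,8)),(f,(365,145,10))):
  for x in(-.005,.051):
    for y in(-.005,.005):
        for z in(.134,.102): 
            p=proj(F,[*wd((x,y)),z]); print(x,y,z,((p[0]-o[0]+.5)*o[2]-.5).round(),((p[1]-o[1]+.5)*o[2]-.5).round())
E
```

```text
-0.005 -0.005 0.134 73.0 80.0
-0.005 -0.005 0.102 102.0 212.0
-0.005 0.005 0.134 135.0 64.0
-0.005 0.005 0.102 161.0 196.0
0.051 -0.005 0.134 153.0 337.0
0.051 -0.005 0.102 181.0 468.0
0.051 0.005 0.134 219.0 319.0
0.051 0.005 0.102 244.0 450.0
-0.005 -0.005 0.134 303.0 433.0
-0.005 -0.005 0.102 260.0 475.0
-0.005 0.005 0.134 239.0 418.0
-0.005 0.005 0.102 199.0 461.0
0.051 -0.005 0.134 368.0 87.0
0.051 -0.005 0.102 322.0 145.0
0.051 0.005 0.134 305.0 73.0
0.051 0.005 0.102 262.0 132.0
```

View pics/s18.png

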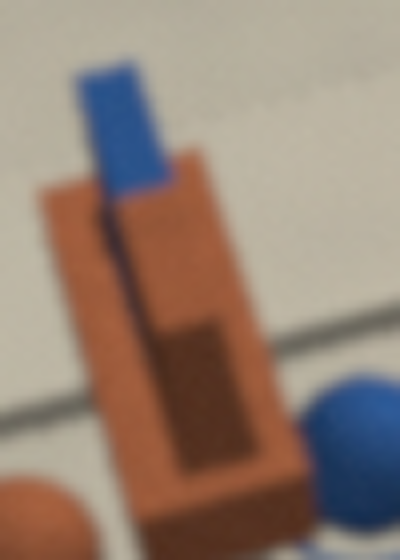

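View pics/t18.png

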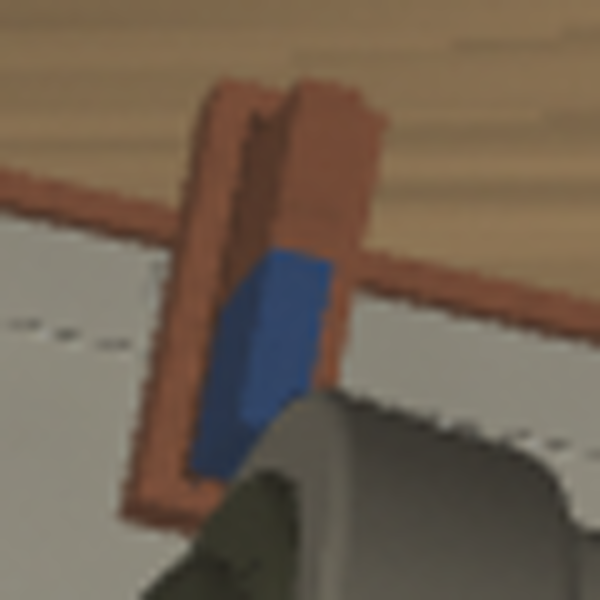

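```bash
python3 - <<'E'
from rig import *
print(finish_job())
E
```

```text
the job is handed in; nothing more can be done
None
```

The job is done and handed in at about 23 s of the 64 s allowed; no verdict was reported.

**Blue ball:** I pushed it along the lower shelf with the fingertips, tilting the tool to reach under the upper shelf, without lifting it. It dropped into the blue-ringed left pocket. In the scene view its centre sat within 1 pixel of the seated position, and it had not moved in the last picture.

**Witness tile:** I drew it up, turned it 180° and put it back in the same slot. I moved it about 1.7 mm forward before lowering, because the wrist views from the two sides showed the gripper off the slot's centre. It went in with no more than about 3 N of force and stopped at the height it was first gripped at.

**Last checks:**
- The blue end of the tile faces the front apron.
- The tile's top corners in the scene picture lie within about 5 pixels, at 8x enlargement, of where a seated upright tile should show, about 0.5 mm towards the left.
- The terracotta ball and both cups look unmoved.
- The arm is clear of everything.

**Disagreements:** the wrist camera and the fixed cameras differed by about 1 mm in the stack's position. The slot also looked about 0.7 mm off the middle of its holder. I aligned to the slot itself.

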